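# Draw the charged battery pack out of its charger

### The arm

A 6-joint arm with a two-finger parallel gripper is mounted at the origin on a cart in front of the work surface, level with it; the furniture and walls round the work are solid. World frame = base frame: x ahead of the robot, y to its left, z up, the work surface at z = 0. Lengths are in m, angles in degrees, forces in N, time in s.
With the tool pointing down it reaches from about 0.375 to 0.9 m from the base axis. Payload 3.1 kg.
Tool frame: the origin (TCP) lies on the centre line of the jaws, within the pads' length; the fingertips stand 14 mm ahead of it and the grasp point (between the pads) lies 5 mm behind it (bot.tips_ahead is the distance from the TCP to the fingertips, in m); z points along the fingers, y is the line along which they close (so a half turn about z gives the same grasp; the last joint's range is limited). The gripper opens to 87 mm and grips with 3 to 60 N. Pads are 19 mm wide; open, the fingers measure 117 mm over their backs; the gripper's body (75 mm by 190 mm) begins 51 mm behind the grasp point.
Start: joints at [-85.629, 30.224, 82.088, -0, 67.689, -10.227], TCP at [0.158, -0.605, 0.215] pointing down, gripper open.
Joint ranges: [-176.69, 176.69], [-43.24, 126.21], [12.49, 139.97], [-82, 262], [0, 151.66], [-163.58, 163.58]. Speed limits (degrees/s): [159.86, 159.86, 180, 180, 180, 180].

### API

Orientations are given as a 3x3 rotation matrix whose columns are the frame's x, y, z axes.
In Python, from rig import bot gives the robot as it stands.
- The arm moves only by the tool play_rows, never from a script. Its argument "moves" is a list that holds one entry, the list of rows, each a list of 6 numbers: the shift along the tool's x, y, z in mm, then the turn, a rotation vector about the tool's x, y, z in rad. A call has 1 to 5 rows; each row shifts and turns the commanded pose from where the row before left it, along the tool's axes as they then stand; what a row does not reach is not made up. A row lasts 1/10 s, in which the tool goes at most 50 mm and 8.59 degrees, less where a joint would pass 70% of its speed; a pose out of reach is approached as far as the arm can. A call with a gripper value outside its range is refused whole. "fingers" is the opening, from -1 (shut) to 1 (fully open), set as the call begins (left out, the last holds). The fingers move at their own pace and stop on an object; the grip force is fixed at half the most. Time passes only in rows, so rows that do not move let the fingers close. It gives the time, the measured TCP pose, the force, the opening and the grip force at its end, in the units of the state.
- bot.read_state(): the state, without advancing time (a new reading comes with each control period).
- bot.capture(name): name is "side" or "top" or "wrist"; returns a dict with "image" (384x512x3 uint8, blue, green, red), "fx", "fy", "cx", "cy" (pixels), "R" (3x3) and "t" (3): a world point X has camera coordinates R X + t. Camera axes: x right, y down, z forward; pixel columns grow to the right and rows downward; lengths in m; the calibration is good to about 2 mm. A picture is of the moment at which its call begins. There is no depth.
- bot.hand_in(): hands the job in; it is judged then, once.
Trained networks look in a picture, given as the dict that the camera call returned (one of the last four; its "shot" number tells which), for a name from the list of things; names that differ only in an ending like _2 or _b are one class to them, and where a whole thing is asked for, a point or a joint stands for the part that bears it (a point fixed in the world has none). Each returns a list of dicts, best first, with "confidence" (0 to 1); they miss things now and then, are a little off and sometimes report something else, mostly with a low value. They report only what shows in the picture. A call takes as long as a camera call. They do not tell look-alikes from the thing itself.
- bot.search_frame(picture, query): "centre" ([column, row] in pixels, amid what is visible of it).
- bot.silhouettes(picture, query): "pixels" (384x512 bool, what is visible of it) and "centre" ([column, row] in pixels, amid what is visible of it).
- bot.pinpoint(picture, query): "centre" ([column, row] in pixels: a listed point, or the origin of a listed thing).
The state is a dict: "time_s": time; "joint_positions": joint angles; "qvel": joint speeds; "tau": joint torques, N m; "position": TCP position; "tcp_rot": TCP orientation; "force": force on the tool from outside, world axes, zero at the start; "moment": the same for the moment, N m; "opening": opening from 0.0 (shut) to 1.0 (fully open); "grasp_force": force on a finger pad.
Only numpy, scipy, OpenCV 4.12 (cv2) and the standard library are available. Lean on these libraries where they do the work, as an engineer would, in place of code of your own. Each camera call takes 0.05 s, during which the arm holds its last target. There are 200 camera calls.

### The job

One of the two cordless-tool battery packs is charged: the one in the charger with the green lamp. The chargers are roofed, so draw that pack straight out through the open front of its charger, then set it down flat, the right way up, in the blue tray, without dropping it. Leave the pack in the red-lamp charger where it is.

Things in the scene. Friction and masses are not known exactly. Their poses are not given: they have to be found in the camera images.
- charger_green: grey charger with a green bar lamp on its roof, fixed, 75x74x59 mm (x,y,z). Origin: centre of its underside; x points from open front to closed back, so the pack comes out along -x. Only the front (plane x = -37.5 mm) is open, 54 wide, 45 high. Bay floor 6 mm above the bench, going on outside under the pack as a tongue 34 wide, 6 thick, to x = -67. Bay ends at x = +22
- charger_red: grey charger with a red bar lamp on its roof, fixed, 75x74x59 mm (x,y,z). Origin: centre of its underside; x points from open front to closed back, so the pack comes out along -x. Only the front (plane x = -37.5 mm) is open, 54 wide, 45 high. Bay floor 6 mm above the bench, going on outside under the pack as a tongue 34 wide, 6 thick, to x = -67. Bay ends at x = +22
- pack_green_centre (a point): centre of the black battery pack in the green-lamp charger, 110x44x40 mm (x,y,z), 0.15 to 0.31 kg; x, y, z as its charger at the start. Front end (x = -55 mm) is yellow, with ribs on the sides and a yellow patch on top. The front 52 to 60 mm stick out and can be gripped from above across the 44 mm width; the rest is under the roof with 5 mm play at the sides and above. No latch
- tray: blue open tray, fixed to the bench, 200 x 160 x 20 mm (x, y, z) outside, walls 4 mm, inner floor 4 mm above the bench. Origin: centre of its underside; x along its long side
- pack_red_centre (a point): the like point of the second, identical battery pack, in the red-lamp charger; it must stay there
There are look-alikes about, which are no part of the job. Leave any pink look-alike of the part that bears pack_green_centre alone.

How it is judged (in metres and radians):
On the way:
1. the green-lamp pack is wholly out of its charger, through the front (x of pack_green_centre in the frame of charger_green below -0.093 m), for 0.1 s.
At the end, for the whole second after the job is handed in: The pack from the green-lamp charger lies at rest on the tray's floor, between its walls and right way up (tilt under 7 degrees, centre less than 32 mm above the bench), and the pack in the red-lamp charger has moved less than 15 mm (x of pack_green_centre in the frame of tray between -0.08 and 0.08 m and y of pack_green_centre in the frame of tray between -0.06 and 0.06 m and z of pack_green_centre in the frame of tray below 0.032 m and angle between pack_green_centre's own z axis and vertical below 0.12 rad and linear speed of pack_green below 0.02 m/s and distance of pack_red_centre from where it was at the start of the episode below 0.015 m); the robot touches nothing.
It fails at once if the pack in the red-lamp charger is moved by more than 15 mm (distance of pack_red_centre from where it was at the start of the episode above 0.015 m).
It fails at once if the green-lamp pack is dropped or thrown (moves faster than 0.8 m/s, a fall of over 30 mm, while no finger holds it) (contact force between the fingers and pack_green below 0.3 N and linear speed of pack_green above 0.8 m/s).
It also fails if it takes over 35 s, if anything falls off the work surface, if the arm or the gripper's body presses on something with over 40 N, if the wrist force passes 120 N, or if a joint passes its speed limit or range.

## Working session

There is one attempt and no reset: what is moved stays moved. The work goes in short steps, Python scripts to look and compute and a tool call to move; the robot and the scene stay as the last step left them, time stands still between calls to the robot, and variables do not carry over. Pictures are saved under pics/ and viewed, at most 10 in all, crops included, and the job is handed in when it is done.

Besides the shell and the picture viewer there is one more tool, called after "Call:" in YAML: its name, and indented under it one key for each argument. play_rows: Moves the arm, as the interface text tells. Its arguments: {"type":"object","properties":{"moves":{"type":"array","items":{"type":"array","items":{"type":"array","items":{"type":"number"}}}},"fingers":{"type":"number"}},"required":["moves"]}

```bash
mkdir -p pics; cat > h.py <<'E'
import numpy as np, cv2
from rig import bot
def ray(p,px):
    d=np.array([(px[0]-p['cx'])/p['fx'],(px[1]-p['cy'])/p['fy'],1.]); R=np.array(p['R']); 
    return -R.T@np.array(p['t']), R.T@d
def atz(p,px,z):
    o,d=ray(p,px); return o+d*(z-o[2])/d[2]
def proj(p,X):
    c=np.array(p['R'])@np.array(X)+np.array(p['t']); return [p['fx']*c[0]/c[2]+p['cx'],p['fy']*c[1]/c[2]+p['cy']]
E
python3 - <<'E'
from h import *
ims=[]
for n in ['top','side']:
    p=bot.capture(n); ims.append(p['image']); print(n,'campos',ray(p,[0,0])[0].round(3))
    for q,z in [('charger_green',0),('charger_red',0),('pack_green_centre',.026),('pack_red_centre',.026),('tray',0)]:
        print(q,[(np.round(r['centre'],1).tolist(),round(r['confidence'],2),atz(p,r['centre'],z).round(3).tolist()) for r in bot.pinpoint(p,q)])
    cv2.imwrite(f'pics/{n}0.png',p['image'])
print(bot.read_state())
E
```

```text
top campos [ 0.488 -0.033  1.18 ]
charger_green [([178.9, 209.3], 0.9, [0.595, 0.183, 0.0])]
charger_red [([231.8, 198.0], 0.77, [0.629, 0.009, 0.0])]
pack_green_centre [([273.6, 227.0], 0.79, [0.53, -0.125, 0.026]), ([203.7, 164.8], 0.76, [0.737, 0.098, 0.026]), ([249.8, 137.2], 0.74, [0.828, -0.055, 0.026]), ([179.5, 218.4], 0.62, [0.564, 0.176, 0.026])]
pack_red_centre [([235.0, 203.0], 0.51, [0.61, -0.002, 0.026])]
tray [([346.7, 231.4], 0.94, [0.511, -0.367, 0.0])]
side campos [ 0.532 -0.93   0.803]
charger_green [([229.8, 157.1], 0.95, [0.586, 0.175, 0.0])]
charger_red [([249.0, 189.3], 0.88, [0.633, 0.01, 0.0])]
pack_green_centre [([313.7, 196.5], 0.91, [0.807, -0.067, 0.026]), ([216.7, 218.7], 0.85, [0.533, -0.132, 0.026]), ([219.1, 151.8], 0.57, [0.553, 0.17, 0.026]), ([277.0, 165.1], 0.49, [0.726, 0.086, 0.026])]
pack_red_centre [([237.7, 185.1], 0.97, [0.599, 0.001, 0.026])]
tray [([212.7, 295.9], 0.58, [0.515, -0.354, 0.0])]
{'time_s': 0.6, 'joint_positions': array([-8.56284093e+01,  3.02222401e+01,  8.20883708e+01, -1.13535678e-03,
        6.76872532e+01, -1.02275123e+01]), 'qvel': array([ 0.04753026, -0.06875459, -0.06860126, -0.02312092,  0.05185213,
        0.05899693]), 'tau': array([ 1.00991647e-04, -4.39740193e+01, -1.76890540e+01,  6.32893201e-02,
        5.06846036e-02, -2.68132123e-05]), 'position': array([ 0.15755303, -0.60479638,  0.21515824]), 'tcp_rot': array([[ 9.67711220e-01,  2.52061489e-01, -1.54371634e-05],
       [ 2.52061488e-01, -9.67711220e-01, -3.85671356e-05],
       [-2.46600059e-05,  3.34307355e-05, -9.99999999e-01]]), 'force': array([ 0.09098051, -0.25712807,  0.33436064]), 'moment': array([-0.00879667,  0.0375556 , -0.02003528]), 'grasp_force': 0.0, 'opening': 0.9970183707171111}
```

View pics/top0.png

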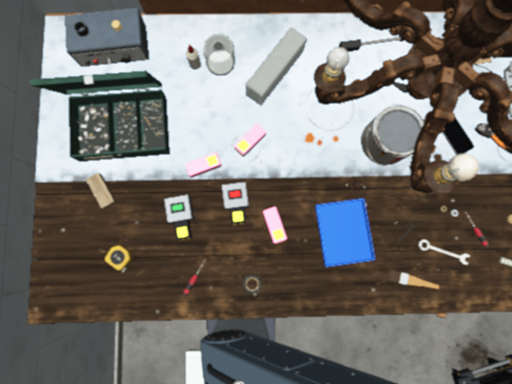

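View pics/side0.png

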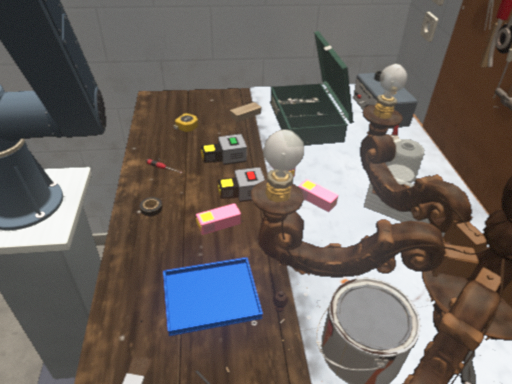

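Top view: the two packs in chargers are at about (182,232) with the green lamp at (178,208), and (238,216) with the red lamp at (235,193). The pink look-alikes are at (275,224), (203,163) and (250,139). The one under the green lamp fits the description. I'll hover near it and confirm with a wrist view.

Call:
play_rows:
  moves:
    - [[32,-38,0,0,0,0],[32,-38,0,0,0,0],[32,-38,0,0,0,0],[32,-38,0,0,0,0],[32,-38,0,0,0,0]]
  fingers: 1

```text
time_s: 1.1
position: [0.2651, -0.379, 0.2154]
tcp_rot: [[0.968, 0.251, 0.001], [0.251, -0.968, -0.001], [0.0, 0.001, -1.0]]
force: [0.4, -0.8, 0.3]
opening: 0.998
grasp_force: 0.0
```

Call:
play_rows:
  moves:
    - [[32,-38,0,0,0,0],[32,-38,0,0,0,0],[32,-38,0,0,0,0],[32,-38,0,0,0,0],[32,-38,0,0,0,0]]

```text
time_s: 1.6
position: [0.3722, -0.1548, 0.2156]
tcp_rot: [[0.968, 0.251, 0.001], [0.251, -0.968, -0.001], [0.001, 0.001, -1.0]]
force: [1.0, -1.0, 0.2]
opening: 0.996
grasp_force: 0.0
```

Call:
play_rows:
  moves:
    - [[32,-38,0,0,0,0],[32,-38,0,0,0,0],[32,-38,0,0,0,0],[32,-38,0,0,0,0],[32,-38,0,0,0,0]]

```text
time_s: 2.1
position: [0.4792, 0.0699, 0.2155]
tcp_rot: [[0.968, 0.252, 0.001], [0.252, -0.968, -0.0], [0.001, 0.001, -1.0]]
force: [0.2, -0.6, -0.5]
opening: 1.0
grasp_force: 0.0
```

```bash
python3 - <<'E'
from h import *
p=bot.capture('wrist'); s=bot.read_state(); print(s['time_s'],s['position'],s['tcp_rot'].round(3).tolist())
o,d=ray(p,[256,192]); print('cam',o.round(3),d.round(3))
for q,z in [('charger_green',0),('charger_red',0),('pack_green_centre',.026)]:
    print(q,[(np.round(r['centre'],1).tolist(),round(r['confidence'],2),atz(p,r['centre'],z).round(3).tolist()) for r in bot.pinpoint(p,q)])
cv2.imwrite('pics/w1.png',p['image'])
E
```

```text
2.15 [0.48274221 0.07623377 0.21598749] [[0.967, 0.256, 0.007], [0.256, -0.967, 0.005], [0.008, -0.003, -1.0]]
cam [0.551 0.087 0.384] [-0.267 -0.08  -0.96 ]
charger_green [([187.3, 40.4], 0.87, [0.594, 0.173, 0.0])]
charger_red [([352.7, 48.9], 0.77, [0.632, -0.007, 0.0])]
pack_green_centre [([179.1, 79.8], 0.84, [0.551, 0.168, 0.026]), ([423.8, 160.6], 0.77, [0.536, -0.119, 0.026])]
```

View pics/w1.png

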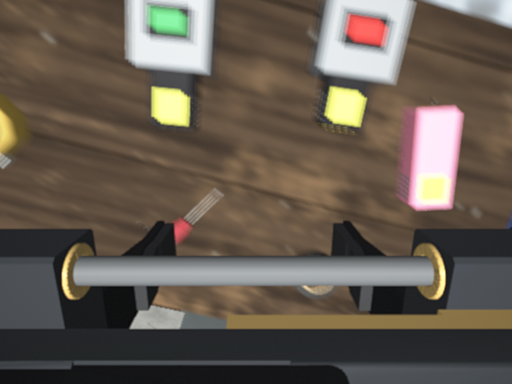

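Wrist view: green lamp at (168,20) with its pack's yellow end at (171,106); red lamp at (366,30) with its pack at (345,107); a pink decoy at (432,155). The target is the pack at (171,106). I'll move over it for a settled measurement.

Call:
play_rows:
  moves:
    - [[35,-30,0,0,0,0],[35,-30,0,0,0,0],[15,-5,0,0,0,0],[0,0,0,0,0,0],[0,0,0,0,0,0]]

```text
time_s: 2.8
position: [0.5432, 0.1503, 0.2147]
tcp_rot: [[0.968, 0.25, -0.002], [0.25, -0.968, -0.001], [-0.002, 0.0, -1.0]]
force: [-0.0, -0.3, -0.1]
opening: 1.004
grasp_force: 0.0
```

```bash
python3 - <<'E'
from h import *
p=bot.capture('wrist'); s=bot.read_state(); print(s['time_s'],s['position'],s['tcp_rot'].round(3).tolist())
for q,z in [('charger_green',0),('pack_green_centre',.026)]:
    print(q,[(np.round(r['centre'],1).tolist(),round(r['confidence'],2),atz(p,r['centre'],z).round(4).tolist()) for r in bot.pinpoint(p,q)])
h=cv2.cvtColor(p['image'],cv2.COLOR_BGR2HSV)
for n,lo,hi,z in [('yellow',(22,120,120),(35,255,255),.046),('green',(50,120,80),(80,255,255),.061)]:
    m=cv2.inRange(h,lo,hi); c,_=cv2.findContours(m,0,1)
    for k in c:
        if cv2.contourArea(k)>150:
            b=cv2.boxPoints(cv2.minAreaRect(k)); W=np.array([atz(p,x,z)[:2] for x in b]); M=cv2.moments(k)
            print(n,b.round(0).tolist(),W.round(4).tolist(),atz(p,[M['m10']/M['m00'],M['m01']/M['m00']],z).round(4))
            e=W-np.roll(W,1,0); print(np.degrees(np.arctan2(e[:,1],e[:,0])).round(1),np.linalg.norm(e,axis=1).round(3))
sl=bot.silhouettes(p,'charger_green')
for r in sl[:1]:
    k=max(cv2.findContours(r['pixels'].astype(np.uint8),0,1)[0],key=cv2.contourArea); a=cv2.approxPolyDP(k,6,True)[:,0]
    for x in a: print('ch',x,atz(p,x,.059).round(4))
np.save('w2.npy',p['image'])
cv2.imwrite('pics/w2.png',p['image'])
E
```

```text
2.85 [0.54284046 0.1502286  0.21482062] [[0.968, 0.25, -0.002], [0.25, -0.968, -0.001], [-0.002, 0.0, -1.0]]
charger_green [([244.7, 116.2], 0.91, [0.5941, 0.1716, 0.0])]
pack_green_centre [([468.7, 229.1], 0.93, [0.5343, -0.1241, 0.026]), ([238.9, 155.9], 0.74, [0.5513, 0.1669, 0.026])]
yellow [[220.0, 199.0], [222.0, 171.0], [251.0, 174.0], [249.0, 202.0]] [[0.5024, 0.1757], [0.534, 0.1804], [0.5392, 0.1495], [0.5077, 0.144]] [0.521  0.1624 0.046 ]
[  99.6    8.4  -80.3 -170.2] [0.032 0.032 0.031 0.032]
yellow [[382.0, 198.0], [389.0, 168.0], [417.0, 174.0], [409.0, 205.0]] [[0.5493, 0.0022], [0.5834, 0.0066], [0.5838, -0.0255], [0.5494, -0.0308]] [ 0.5666 -0.0117  0.046 ]
[  90.3    7.3  -89.3 -171.3] [0.033 0.034 0.032 0.035]
yellow [[11.0, 193.0], [53.0, 159.0], [91.0, 206.0], [50.0, 240.0]] [[0.4516, 0.4007], [0.5015, 0.3596], [0.4584, 0.3133], [0.4049, 0.3548]] [0.4561 0.3574 0.046 ]
[  44.5  -39.5 -133.   142.2] [0.065 0.065 0.063 0.068]
green [[223.0, 124.0], [225.0, 105.0], [257.0, 108.0], [256.0, 127.0]] [[0.5851, 0.1895], [0.6027, 0.192], [0.608, 0.1608], [0.5903, 0.1579]] [0.5966 0.1752 0.061 ]
[  99.5    7.8  -80.5 -170.6] [0.032 0.018 0.032 0.018]
```

View pics/w2.png

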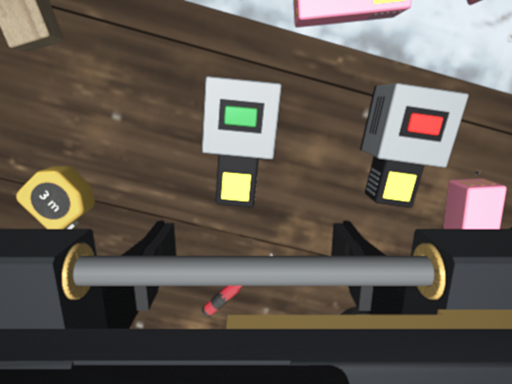

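The view shows the green-lamp charger with its lamp at (241,116) and its pack's yellow patch at (236,187). Patch edges, lamp edges and the patch-to-lamp line all agree on a yaw of about 9.4°. Next I turn by 5° and descend.

Call:
play_rows:
  moves:
    - [[-2,-15,0,0,0,0.089],[0,0,40,0,0,0],[0,0,40,0,0,0],[0,0,40,0,0,0],[0,0,0,0,0,0]]

```text
time_s: 3.5
position: [0.5337, 0.1649, 0.0907]
tcp_rot: [[0.986, 0.164, -0.012], [0.164, -0.986, -0.001], [-0.012, -0.001, -1.0]]
force: [-0.3, -0.3, -0.1]
opening: 1.001
grasp_force: 0.0
```

```bash
python3 - <<'E'
from h import *
p=bot.capture('wrist'); s=bot.read_state(); print(s['time_s'],s['position'],s['tcp_rot'].round(3).tolist())
h=cv2.cvtColor(p['image'],cv2.COLOR_BGR2HSV)
m=cv2.inRange(h,(22,120,120),(35,255,255)); c,_=cv2.findContours(m,0,1)
for k in c:
    if cv2.contourArea(k)>300:
        b=cv2.boxPoints(cv2.minAreaRect(k)); W=np.array([atz(p,x,.046)[:2] for x in b]); e=W-np.roll(W,1,0)
        print(b.round(0).tolist(),W.mean(0).round(4),np.degrees(np.arctan2(e[:,1],e[:,0])).round(1),np.linalg.norm(e,axis=1).round(3))
cv2.imwrite('pics/w3.png',p['image'])
E
```

```text
3.55 [0.53610518 0.16527496 0.09334539] [[0.986, 0.164, -0.007], [0.164, -0.986, -0.001], [-0.007, -0.0, -1.0]]
```

View pics/w3.png

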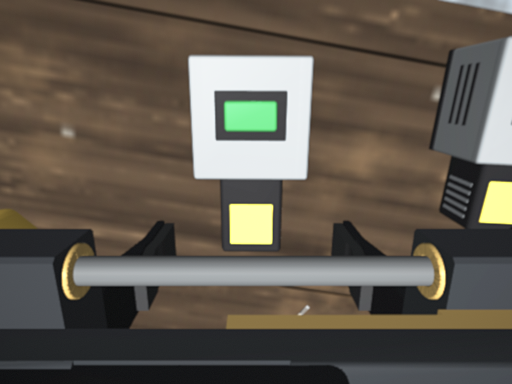

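The pack (221–281, patch at 251,224) sits centred between the fingers and square to them. I'll descend the rest and grip.

Call:
play_rows:
  moves:
    - [[0,0,30,0,0,0],[0,0,30,0,0,0],[0,0,11,0,0,0],[0,0,0,0,0,0],[0,0,0,0,0,0]]

```text
time_s: 4.05
position: [0.54, 0.1662, 0.026]
tcp_rot: [[0.986, 0.165, 0.003], [0.165, -0.986, 0.0], [0.003, 0.0, -1.0]]
force: [1.4, 0.9, -0.2]
opening: 0.999
grasp_force: 0.0
```

Call:
play_rows:
  moves:
    - [[0,0,0,0,0,0],[0,0,0,0,0,0],[0,0,0,0,0,0],[0,0,0,0,0,0],[0,0,0,0,0,0]]
  fingers: -1

```text
time_s: 4.55
position: [0.5386, 0.1662, 0.0243]
tcp_rot: [[0.986, 0.165, 0.0], [0.165, -0.986, 0.0], [0.0, -0.0, -1.0]]
force: [0.1, 0.6, 0.2]
opening: 0.631
grasp_force: 0.0
```

Call:
play_rows:
  moves:
    - [[0,0,0,0,0,0],[0,0,0,0,0,0],[0,0,0,0,0,0],[0,0,0,0,0,0],[0,0,0,0,0,0]]

```text
time_s: 5.05
position: [0.5384, 0.1662, 0.0241]
tcp_rot: [[0.986, 0.165, -0.0], [0.165, -0.986, 0.0], [-0.0, -0.0, -1.0]]
force: [-1.4, 1.0, 1.4]
opening: 0.502
grasp_force: 30.0
```

Call:
play_rows:
  moves:
    - [[-10,0,-1,0,0,0],[-20,0,0,0,0,0],[-20,0,0,0,0,0],[-20,0,0,0,0,0],[-15,0,0,0,0,0]]

```text
time_s: 5.55
position: [0.4518, 0.1517, 0.025]
tcp_rot: [[0.986, 0.165, -0.003], [0.165, -0.986, -0.0], [-0.003, -0.0, -1.0]]
force: [-0.6, 0.6, -2.0]
opening: 0.501
grasp_force: 30.0
```

Call:
play_rows:
  moves:
    - [[-5,0,0,0,0,0],[0,0,0,0,0,0],[0,0,0,0,0,0]]

```text
time_s: 5.85
position: [0.4511, 0.1513, 0.0253]
tcp_rot: [[0.986, 0.165, 0.002], [0.165, -0.986, 0.0], [0.002, 0.0, -1.0]]
force: [-0.0, 0.5, -1.7]
opening: 0.505
grasp_force: 30.0
```

```bash
python3 - <<'E'
from h import *
p=bot.capture('side'); cv2.imwrite('pics/s4.png',cv2.resize(p['image'][100:350,120:340],None,fx=2.4,fy=2.4))
q=bot.capture('top')
for n,p in [('s',p),('t',q)]:
  for r in bot.pinpoint(p,'pack_green_centre'): print(n,np.round(r['centre']),round(r['confidence'],2),atz(p,r['centre'],.026).round(3))
  for r in bot.silhouettes(p,'tray')[:1]:
    k=max(cv2.findContours(r['pixels'].astype(np.uint8),0,1)[0],key=cv2.contourArea)
    W=np.array([atz(p,x[0],.02)[:2] for x in k],np.float32); print('tray',cv2.minAreaRect(W))
s=bot.read_state(); print(s['time_s'],s['position'],s['tcp_rot'].round(3).tolist(),s['grasp_force'])
E
```

```text
s [217. 221.] 0.96 [ 0.534 -0.14   0.026]
s [317. 194.] 0.95 [ 0.819 -0.058  0.026]
s [190. 156.] 0.66 [0.46  0.156 0.026]
s [279. 164.] 0.38 [0.733 0.092 0.026]
tray ((0.5098777413368225, -0.3598957061767578), (0.20058758556842804, 0.17460040748119354), 6.309932231903076)
t [247. 137.] 0.79 [ 0.828 -0.046  0.026]
t [201. 165.] 0.72 [0.737 0.105 0.026]
t [274. 227.] 0.64 [ 0.531 -0.126  0.026]
t [184. 246.] 0.58 [0.476 0.162 0.026]
t [232. 200.] 0.55 [0.62  0.005 0.026]
tray ((0.5078778862953186, -0.3520224392414093), (0.20853765308856964, 0.16658158600330353), 7.22277307510376)
6.15 [0.45031812 0.15130374 0.02512818] [[0.986, 0.165, 0.001], [0.165, -0.986, 0.0], [0.001, 0.0, -1.0]] 29.990167021751404
```

View pics/s4.png

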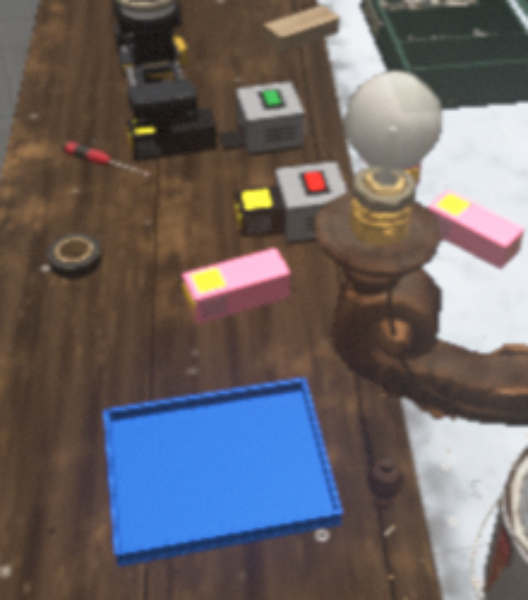

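The side crop shows the pack fully clear of the green charger (gripper at about (170,130) in the crop, tongue bare), the red pack still in place, and the tray unobstructed. Lifting now, and working out the lamp fixture's clearance.

Call:
play_rows:
  moves:
    - [[0,0,-10,0,0,0],[0,0,-25,0,0,0],[0,0,-30,0,0,0],[0,0,-30,0,0,0],[0,0,-10,0,0,0]]

```text
time_s: 6.65
position: [0.4515, 0.1515, 0.1332]
tcp_rot: [[0.986, 0.165, 0.006], [0.165, -0.986, 0.001], [0.006, 0.0, -1.0]]
force: [1.4, 0.3, -2.8]
opening: 0.499
grasp_force: 30.0
```

```bash
python3 - <<'E'
from h import *
T=bot.capture('top');S=bot.capture('side')
for a in [(337,60),(463,167)]:
  for b in [(285,150),(393,77)]:
    o,d=ray(T,a);o2,d2=ray(S,b); t=np.linalg.lstsq(np.c_[d,-d2],o2-o,rcond=None)[0]
    A,B=o+d*t[0],o2+d2*t[1]; print(a,b,A.round(3),np.linalg.norm(A-B).round(3))
for r in bot.pinpoint(T,'tray')[:1]+bot.pinpoint(S,'tray')[:1]: print(r['centre'])
s=bot.read_state(); print(s['time_s'],s['position'],s['tcp_rot'].round(3).tolist(),s['grasp_force'],s['force'],s['moment'])
E
```

```text
(337, 60) (285, 150) [ 0.879 -0.244  0.437] 0.233
(337, 60) (393, 77) [ 0.866 -0.236  0.462] 0.004
(463, 167) (285, 150) [ 0.626 -0.474  0.479] 0.003
(463, 167) (393, 77) [ 0.615 -0.441  0.532] 0.15
[342.1, 232.1]
[210.9, 296.3]
6.85 [0.44910304 0.15119036 0.12966062] [[0.986, 0.165, -0.001], [0.165, -0.986, -0.0], [-0.001, -0.0, -1.0]] 29.990009665489197 [ 0.08768057  0.66926276 -1.68618753] [-0.00837871  0.02422446  0.0075942 ]
```

The nearest lamp bulb is at (0.63, -0.47, 0.48), so I place on the tray's robot side: pack centre about (-20, +20) mm in the tray frame.

Call:
play_rows:
  moves:
    - [[-4,20,0,0,0,0],[-4,35,0,0,0,0],[-4,35,0,0,0,0],[-4,35,0,0,0,0],[-4,35,0,0,0,0]]

```text
time_s: 7.35
position: [0.4552, -0.0108, 0.1285]
tcp_rot: [[0.986, 0.165, -0.004], [0.165, -0.986, 0.001], [-0.004, -0.002, -1.0]]
force: [0.4, 0.0, -1.6]
opening: 0.504
grasp_force: 30.0
```

Call:
play_rows:
  moves:
    - [[-4,35,0,0,0,0],[-4,35,0,0,0,0],[-4,35,0,0,0,0],[-4,35,0,0,0,0],[-4,35,0,0,0,0]]

```text
time_s: 7.85
position: [0.4643, -0.1865, 0.1282]
tcp_rot: [[0.986, 0.165, -0.004], [0.165, -0.986, 0.003], [-0.003, -0.003, -1.0]]
force: [0.3, 0.7, -1.4]
opening: 0.507
grasp_force: 30.0
```

Call:
play_rows:
  moves:
    - [[-4,35,0,0,0,0],[-4,35,0,0,0,0],[-4,35,0,0,0,0],[-4,35,0,0,0,0],[-4,15,0,0,0,0]]

```text
time_s: 8.35
position: [0.4713, -0.345, 0.1281]
tcp_rot: [[0.987, 0.163, -0.001], [0.163, -0.987, -0.0], [-0.001, -0.0, -1.0]]
force: [-0.2, -0.1, -1.6]
opening: 0.496
grasp_force: 30.0
```

```bash
python3 - <<'E'
from h import *
p=bot.capture('side'); cv2.imwrite('pics/s5.png',cv2.resize(p['image'][150:350,110:360],None,fx=2.4,fy=2.4))
s=bot.read_state(); print(s['time_s'],s['position'],s['tcp_rot'].round(3).tolist(),s['grasp_force'],s['force'],s['joint_positions'])
c=s['position']+s['tcp_rot'][:,0]*.018
a=np.radians(6.8);R=np.array([[np.cos(a),-np.sin(a)],[np.sin(a),np.cos(a)]]); print('pack in tray',R.T@(c[:2]-[.51,-.357]))
E
```

```text
8.4 [ 0.4709545  -0.34622548  0.12829708] [[0.987, 0.162, -0.001], [0.162, -0.987, -0.001], [-0.001, 0.001, -1.0]] 29.989701211452484 [-0.20401139 -1.79097631 -1.19065742] [-4.72280087e+01  3.35331790e+01  9.26124022e+01 -9.20859375e-02
  5.38288556e+01  3.34938293e+01]
pack in tray [-0.01951267  0.01611721]
```

View pics/s5.png

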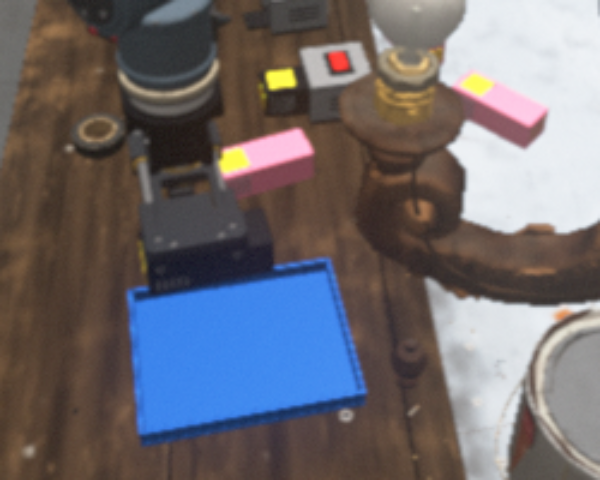

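The side crop shows the pack level in the gripper, approaching over the tray's near side (around (210,250)), clear of the lamp. Lowering.

Call:
play_rows:
  moves:
    - [[0,0,20,0,0,0],[0,0,30,0,0,0],[0,0,30,0,0,0],[0,0,15,0,0,0],[0,0,5,0,0,0]]

```text
time_s: 8.9
position: [0.47, -0.3393, 0.0277]
tcp_rot: [[0.986, 0.166, -0.004], [0.166, -0.986, 0.005], [-0.003, -0.005, -1.0]]
force: [-0.0, -0.9, -1.8]
opening: 0.504
grasp_force: 30.0
```

Call:
play_rows:
  moves:
    - [[0,0,2,0,0,0],[0,0,1,0,0,0],[0,0,1,0,0,0],[0,0,0,0,0,0]]

```text
time_s: 9.3
position: [0.4719, -0.3423, 0.0271]
tcp_rot: [[0.986, 0.165, 0.001], [0.165, -0.986, -0.001], [0.001, 0.001, -1.0]]
force: [0.4, -0.1, -1.3]
opening: 0.498
grasp_force: 30.0
```

Call:
play_rows:
  moves:
    - [[0,0,1.5,0,0,0],[0,0,1.5,0,0,0],[0,0,0,0,0,0],[0,0,0,0,0,0]]

```text
time_s: 9.7
position: [0.4714, -0.3419, 0.0231]
tcp_rot: [[0.986, 0.165, -0.0], [0.165, -0.986, 0.0], [-0.0, -0.0, -1.0]]
force: [-1.3, -0.2, -2.0]
opening: 0.503
grasp_force: 30.0
```

Call:
play_rows:
  moves:
    - [[0,0,1,0,0,0],[0,0,0.5,0,0,0],[0,0,0,0,0,0]]

```text
time_s: 10.0
position: [0.4715, -0.342, 0.0221]
tcp_rot: [[0.986, 0.165, 0.0], [0.165, -0.986, -0.0], [0.0, 0.0, -1.0]]
force: [-1.1, 0.3, 2.7]
opening: 0.503
grasp_force: 30.0
```

Contact: the force in z rose from -2 to +2.7 N at the expected height. I'll open partway, since the fingers are near the wall, then retreat.

Call:
play_rows:
  moves:
    - [[0,0,0,0,0,0],[0,0,0,0,0,0],[0,0,0,0,0,0],[0,0,0,0,0,0],[0,0,0,0,0,0]]
  fingers: 0.3

```text
time_s: 10.5
position: [0.4715, -0.3419, 0.0215]
tcp_rot: [[0.986, 0.165, -0.0], [0.165, -0.986, 0.0], [-0.0, -0.0, -1.0]]
force: [0.2, 0.6, -1.0]
opening: 0.647
grasp_force: 0.0
```

Call:
play_rows:
  moves:
    - [[0,0,-10,0,0,0],[0,0,-30,0,0,0],[0,0,-40,0,0,0],[0,0,-30,0,0,0],[0,0,0,0,0,0]]

```text
time_s: 11.0
position: [0.474, -0.3444, 0.1369]
tcp_rot: [[0.986, 0.165, 0.007], [0.165, -0.986, -0.008], [0.006, 0.009, -1.0]]
force: [-0.1, 0.1, -0.2]
opening: 0.649
grasp_force: 0.0
```

Call:
play_rows:
  moves:
    - [[0,-30,0,0,0,0],[0,-40,0,0,0,0],[0,-40,0,0,0,0],[0,-30,0,0,0,0],[0,0,0,0,0,0]]

```text
time_s: 11.5
position: [0.4454, -0.1988, 0.131]
tcp_rot: [[0.986, 0.168, -0.005], [0.168, -0.986, 0.005], [-0.004, -0.005, -1.0]]
force: [-0.5, -0.9, 0.5]
opening: 0.646
grasp_force: 0.0
```

```bash
python3 - <<'E'
from h import *
p=bot.capture('side'); cv2.imwrite('pics/s6.png',cv2.resize(p['image'][150:350,110:360],None,fx=2.4,fy=2.4))
for q in ['pack_green_centre','pack_red_centre','tray']:
  for r in bot.pinpoint(p,q): print(q,np.round(r['centre']),round(r['confidence'],2),atz(p,r['centre'],.024).round(3))
s=bot.read_state(); print(s['time_s'],s['position'],s['grasp_force'],s['force'])
E
```

```text
pack_green_centre [197. 284.] 0.89 [ 0.482 -0.335  0.024]
pack_green_centre [317. 196.] 0.82 [ 0.819 -0.062  0.024]
pack_green_centre [220. 222.] 0.74 [ 0.541 -0.142  0.024]
pack_green_centre [281. 163.] 0.49 [0.739 0.098 0.024]
pack_red_centre [239. 187.] 0.65 [ 0.602 -0.007  0.024]
tray [212. 297.] 0.96 [ 0.513 -0.375  0.024]
11.7 [ 0.44919558 -0.20511405  0.13176242] 0.0 [ 0.80021964 -0.23495127 -0.07772941]
```

View pics/s6.png

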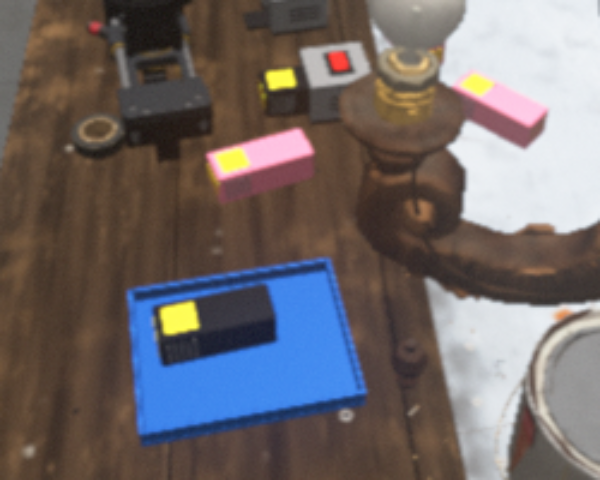

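The pack lies flat in the tray with its yellow patch up (crop (215,325)), clear of the walls. The red pack hasn't moved, and the gripper is clear.

```bash
python3 -c "
from rig import bot
print(bot.hand_in())"
```

```text
the job is handed in; nothing more can be done
None
```

The charged pack from the green-lamp charger was drawn straight out and set flat, right way up, in the blue tray; the red-lamp pack stayed in its charger, and the job was handed in at about 12 s, with no verdict returned.

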